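# Hang a small shelf in a slotted rack and lock it

## Robot

A 6-joint arm with a two-finger parallel gripper is mounted at the origin on a cart in front of the work surface, level with it; the furniture and walls round the work are solid. World frame = base frame: x ahead of the robot, y to its left, z up, the work surface at z = 0. Lengths are in mm, angles in degrees, forces in N, time in s.
With the tool pointing down it reaches from about 275 to 825 mm from the base axis. Payload 4.9 kg.
Tool frame: the origin (TCP) lies midway between the tips of the shut fingers; the grasp point (between the pads) lies 19 mm behind it; z points along the fingers, x is the direction in which the jaws open and shut, and the axes are right-handed (so a half turn about z gives the same grasp; the last joint's range is limited). The gripper opens to 85 mm and grips with 20 to 120 N. Pads are 22 mm wide; open, the fingers measure 114 mm over their backs; the gripper's body (76 mm by 85 mm) begins 54 mm behind the grasp point. The pads swing forward as they close: fully open they stand 13 mm farther back than shut.
Start: joints at [55.795, 18.69, -11.035, 60.275, 0, 82.311], TCP at [245.548, 492.163, 231.281] pointing down, gripper open.
Joint ranges: [-152.03, 152.03], [-55.5, 102.48], [-74.3, 77.21], [-110.64, 120.58], [-84.22, 78.4], [-180, 180]. Speed limits (degrees/s): [147.25, 147.25, 180, 180, 180, 180].

## Interface

Orientations are given as a 3x3 rotation matrix whose columns are the frame's x, y, z axes.
In Python, from cell import monitor, imaging, order gives the robot as it stands. The module is installed in compiled form; this text tells all that it offers.
- The arm moves only by the shell command python3 -m crank 'ROWS' [FORCE]. ROWS is a JSON object of lists of equal length, an entry for each row: "travel": the shift along the world's x, y, z in units of 30 mm (1.0 is 30 mm), a list of three; "yaw": the turn about the world's z in units of 6 degrees (1.0 is 6 degrees); "claw": the finger opening in mm, from 0 to 85.4. In form: {"travel": [[x, y, z], ...], "yaw": [yaw, ...], "claw": [claw, ...]}. A call has 1 to 10 rows; each row is the pose to reach, as a shift and turn from the pose commanded when the call began; what a row does not reach only later rows make up. A row lasts 1/10 s, in which the tool goes at most 50 mm and 8.59 degrees, less where a joint would pass 70% of its speed; a pose out of reach is approached as far as the arm can. A call with a gripper value outside its range is refused whole. The fingers move at their own pace and stop on an object; FORCE is the grip in N (left out, the last holds). Time passes only in rows, so rows that repeat a pose let the fingers close. It gives the time, the measured TCP pose, the force and the opening at its end, in the units of the state.
- monitor.get_obs(): the state, without advancing time (a new reading comes with each control period).
- imaging.camera(name): name is "scene" or "top" or "wrist"; returns (picture, depth): 480x640x3 uint8, red, green, blue; 480x640 float32, mm along the optical axis (not along the pixel's ray), 0 where there is no reading.
- imaging.camera_params(name): a dict with "fov_y" (degrees; the focal length in pixels is half the picture's height over the tangent of half this angle, whatever the lens; pixels are square), "cx", "cy" (the principal point, pixels), "dist_coeffs" ([k1, k2, p1, p2, k3] as OpenCV has them; the pictures are not rectified), "world_from_camera" (4x4, takes a point from camera to world coordinates); the wrist camera has in their place "mount" (4x4, takes a point from camera to tool coordinates, whose origin is the TCP and whose axes are the tool frame's). Camera axes: x right, y down, z forward; pixel columns grow to the right and rows downward; lengths in mm; the calibration is good to about 2 mm. A picture is of the moment at which its call begins: read the wrist's pose just before it. camera_params takes no time and is no camera call.
- order.job_done(): hands the job in, once; it reports no verdict.
The state is a dict: "clock": time; "joint_positions": joint angles; "qvel": joint speeds; "tau": joint torques, N m; "position": TCP position; "orientation": TCP orientation; "contact_force": force on the tool from outside, world axes, zero at the start; "ft_torque": the same for the moment, N m; "gripper_width": opening from 0.0 (shut) to 1.0 (fully open).
Only numpy, scipy, OpenCV 4.12 (cv2) and the standard library are available. Lean on these libraries where they do the work, as an engineer would, in place of code of your own. Each camera call takes 0.05 s, during which the arm holds its last target.

## Task

Hang the small blue two-bay shelf on the slotted bench rack: put its two rear hooks through the upper pair of slots, then push the shelf down until it is fully home and the red spring catch of the rack has snapped back out above it. Leave the shelf locked there and let go of it; do not disturb the jar, the brass weight or the dish that stand near.

Things in the scene. Friction and masses are not known exactly. Their poses are not given: they have to be found in the camera images.
- shelf_grip (a point): Loose blue two-bay shelf, 0.2 kg, 95 mm deep, 172 wide, back plate 70 high, upright on the worktop. Its bare-metal middle divider (10 mm thick, 78 high, front to back, 77 mm free bay each side) is the handle. Point: in the divider, 12 mm under its top, 45 mm before the back face, 66 over the underside. Shelf axes: x to its back (hook side), y along its width, z up.
- shelf_seat (a point): Middle of the lower edge of the shelf's back face (shelf axes). It meets rack_seat when the shelf hangs locked; the hooks leave about 2 mm of play to the front and 4 mm to each side. Along the back face, between the hooks, runs a round steel bar 8 mm thick, its axis 30 mm above this point.
- hook_left (a point): Lower tip of the shelf's steel hook at y = +60 mm, 16 mm above the underside, 10 mm behind the back face. Each hook is 8 mm wide (y): a neck 40 to 48 mm above the underside reaches 13 mm behind the back face, and from its end a finger 6 mm thick hangs down to this tip, leaving a 7 mm gap before the back face.
- hook_right (a point): The same for the hook at y = -60 mm.
- press_point (a point): Point on the top edge of the shelf's divider, 25 mm before the back face, 78 mm above the underside: a good place to push down on (with shut fingers, say). Pushing far forward on the divider makes the shelf bind.
- rack_seat (a point): Rack fixed to the worktop: two grey slotted uprights, 5 mm sheet, 40 mm wide, 186 high, centres at y = +60 and -60 mm. This point: on the plane of their front faces, midway between them, 80 mm above the worktop; shelf_seat must come here. Axes: x to the back, square to the front faces, y along the width, z up; the hung shelf's axes are parallel to these.
- slot_left (a point): Middle of the lower edge of the upper slot (the one to use) in the upright at y = +60 mm, on its front face, 120 mm above the worktop. Slot 16 mm wide, 44 high, right through; a like lower slot, not used, lies 80 mm below. The hooks pass through while shelf_seat is 24 to 36 mm above rack_seat (30 best), until the back face meets the uprights; then lower the shelf.
- slot_right (a point): The same in the upright at y = -60 mm.
- catch_nose (a point): Tip, when out, of the rack's red spring catch, midway between the uprights, 120 mm above the worktop (does not move with it). Lowered by its own weight the shelf stops about 17 mm above its seat, bar on catch, hooks engaged, and stays hanging if let go. Pushed down with up to about 12 N it passes the catch and goes home (16 N does no harm; less than 10 N may leave it half-way).
- catch (a joint): Travel of the spring catch in m: 0 is fully out, to the front; it grows as the passing shelf pushes it back (up to 0.009; about 0.003 to 0.005 in use; spring 4 N at 0). With the shelf home it is back at 0, above the shelf's round bar, and keeps the shelf from lifting.
- jar: Bystander: white jar with a blue lid, 59 mm across, 72 mm high; origin at the centre of its underside.
- brass_weight: Bystander: brass weight, 34 mm across, 23 mm high; origin at the centre of its underside.
- dish: Bystander: small round dish, 60 mm across, 12 mm high; origin at the centre of its underside.

How it is judged (in metres and radians):
At the end, for the whole second after the job is handed in: shelf_seat lies within 4 mm in height and 10 mm horizontally of rack_seat, the shelf is upright and parallel to the rack within 0.1 rad, and the catch is out to within 1.5 mm (z of shelf_seat in the frame of rack_seat between -0.004 and 0.004 m and horizontal distance between shelf_seat and rack_seat below 0.01 m and angle between shelf_seat's own z axis and vertical below 0.1 rad and angle between the x axis of shelf_seat and the x axis of rack_seat, either way round below 0.1 rad and value of joint catch below 0.0015 m); the robot touches nothing.
It fails at once if the white jar with the blue lid is shoved more than 30 mm or tipped over (distance of jar from where it was at the start of the episode above 0.03 m or angle between jar's own z axis and vertical above 0.5 rad).
It fails at once if the brass weight is shoved more than 30 mm or tipped over (distance of brass_weight from where it was at the start of the episode above 0.03 m or angle between brass_weight's own z axis and vertical above 0.5 rad).
It fails at once if the dish is shoved more than 30 mm or tipped over (distance of dish from where it was at the start of the episode above 0.03 m or angle between dish's own z axis and vertical above 0.5 rad).
It also fails if it takes over 51 s, if anything falls off the work surface, if the arm or the gripper's body presses on something with over 40 N, if the wrist force passes 120 N, or if a joint passes its speed limit or range.

## Working session

There is one attempt and no reset: what is moved stays moved. The work goes in short steps, Python scripts to look and compute and a shell command to move; the robot and the scene stay as the last step left them, time stands still between calls to the robot, and variables do not carry over. Pictures are saved under pics/ and viewed, and the job is handed in when it is done.

```bash
mkdir -p pics; cat > h.py <<'E'
import numpy as np, cv2
from cell import monitor, imaging, order
def snap(name,fn):
    o=monitor.get_obs(); p,d=imaging.camera(name); cv2.imwrite(f'pics/{fn}.png',p[:,:,::-1]); np.savez(f'pics/{fn}.npz',p=p,d=d,pos=o['position'],R=o['orientation']); return p,d,o
def K(name):
    c=imaging.camera_params(name); f=240/np.tan(np.radians(c['fov_y']/2)); return np.array([[f,0,c['cx']],[0,f,c['cy']],[0,0,1]]),np.array(c['dist_coeffs'],float),c
def T(name,fn=None):
    k,d,c=K(name)
    if name!='wrist': return np.array(c['world_from_camera'])
    z=np.load(f'pics/{fn}.npz'); M=np.eye(4); M[:3,:3]=np.array(z['R']).reshape(3,3); M[:3,3]=z['pos']; return M@np.array(c['mount'])
def cloud(name,fn,uv):
    z=np.load(f'pics/{fn}.npz'); k,dc,c=K(name); uv=np.atleast_2d(uv).astype(float)
    n=cv2.undistortPoints(uv.reshape(-1,1,2),k,dc).reshape(-1,2)
    dep=z['d'][uv[:,1].astype(int),uv[:,0].astype(int)]
    P=np.c_[n*dep[:,None],dep]; M=T(name,fn); return P@M[:3,:3].T+M[:3,3],dep
def plane(name,fn,uv,h):
    k,dc,c=K(name); uv=np.atleast_2d(uv).astype(float)
    n=cv2.undistortPoints(uv.reshape(-1,1,2),k,dc).reshape(-1,2); M=T(name,fn)
    r=np.c_[n,np.ones(len(n))]@M[:3,:3].T; s=(h-M[2,3])/r[:,2]; return M[:3,3]+r*s[:,None]
E
python3 - <<'E'
from h import *
o=monitor.get_obs();print(o['clock'],o['position'],o['orientation'],o['contact_force'],o['gripper_width'])
for n in('scene','top','wrist'): snap(n,n+'0'); k,d,c=K(n);print(n,k[0,0],d,T(n,n+'0').round(3).tolist())
E
```

```text
0.0 [245.19275104 491.6649949  230.48724679] [[ 4.46451501e-01  8.94807303e-01 -9.73636081e-04]
 [ 8.94806157e-01 -4.46452506e-01 -1.44973615e-03]
 [-1.73191676e-03 -2.23978679e-04 -9.99998475e-01]] [ 0.13599255 -0.73679598  0.15729906] 1.00064253337547
scene 527.9395861130946 [0.04418504 0.         0.         0.         0.        ] [[0.515, -0.34, 0.787, -332.172], [-0.857, -0.231, 0.461, -386.88], [0.025, -0.912, -0.411, 566.931], [0.0, 0.0, 0.0, 1.0]]
top 492.58134358033857 [-0.13991304  0.          0.          0.          0.        ] [[0.012, -0.992, 0.125, 368.211], [-1.0, -0.011, 0.014, 113.55], [-0.012, -0.125, -0.992, 1244.362], [0.0, 0.0, 0.0, 1.0]]
wrist 351.37135339083136 [0.01519443 0.         0.         0.         0.        ] [[0.446, 0.856, 0.262, 178.691], [0.895, -0.426, -0.133, 525.046], [-0.002, 0.293, -0.956, 372.914], [0.0, 0.0, 0.0, 1.0]]
```

View pics/scene0.png

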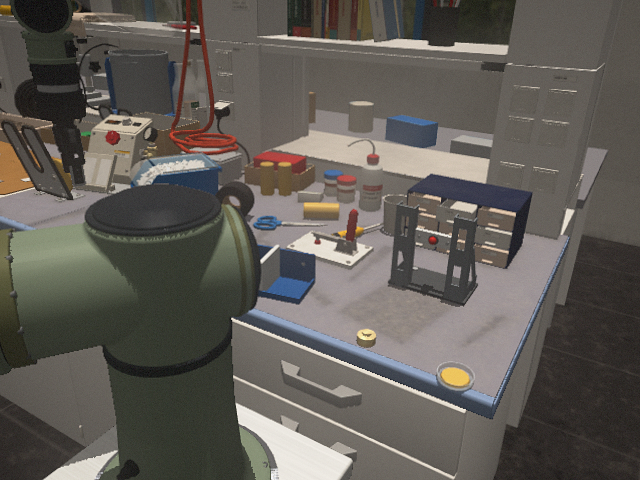

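View pics/top0.png

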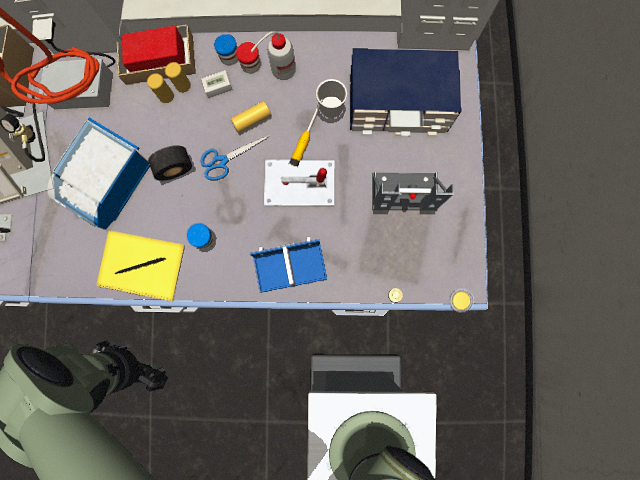

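View pics/wrist0.png

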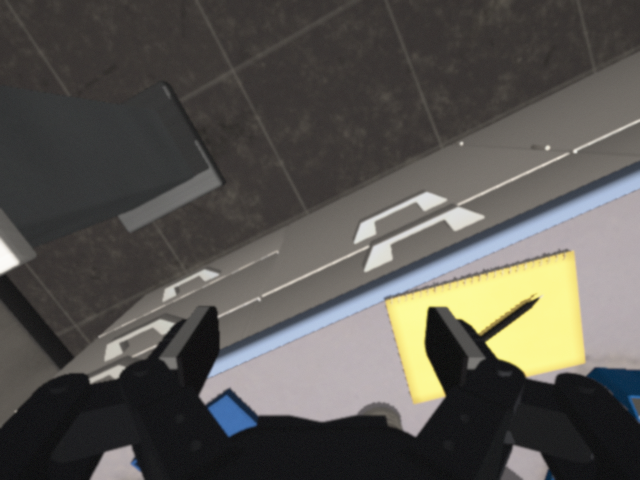

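Top view: the shelf is at about (290,265) with its hooks at (262,249) and (318,242). The rack is at (411,193), the jar at (200,236), the brass weight at (396,295) and the dish at (461,300). Next I measure with the depth image and colour masks.

```bash
python3 - <<'E'
from h import *
z=np.load('pics/top0.npz');p=z['p']
for n,(a,b,c,d) in {'s':(235,225,345,305),'r':(360,160,465,225)}.items():
    cv2.imwrite(f'pics/crop_{n}.png',cv2.resize(p[b:d,a:c,::-1],None,fx=7,fy=7,interpolation=cv2.INTER_NEAREST))
s=np.load('pics/scene0.npz')['p']
cv2.imwrite('pics/crop_q.png',cv2.resize(s[190:310,375:490,::-1],None,fx=5,fy=5,interpolation=cv2.INTER_NEAREST))
v,u=np.mgrid[0:480,0:640]
def reg(a,b,c,d):
    m=(u>=a)&(u<c)&(v>=b)&(v<d); uv=np.c_[u[m],v[m]]; P,dep=cloud('top','top0',uv); return uv,P,dep
uv,P,dep=reg(235,225,345,305); col=p[uv[:,1],uv[:,0]].astype(int)
print('table z',np.median(P[:,2]))
m=(P[:,2]>70)&(P[:,2]<90); print('top78 pts',m.sum(),P[m].mean(0), np.ptp(P[m],axis=0))
c,sz,a=cv2.minAreaRect(P[m][:,:2].astype(np.float32));print('divider rect',c,sz,a)
m=(P[:,2]>60)&(P[:,2]<75);print(m.sum());c,sz,a=cv2.minAreaRect(P[m][:,:2].astype(np.float32));print('back rect',c,sz,a)
uv,P,dep=reg(360,160,465,225);
for lo,hi in((175,195),(110,130),(60,75),(-5,15)):
    m=(P[:,2]>lo)&(P[:,2]<hi); 
    if m.sum()>5: print(lo,m.sum(),P[m].mean(0),cv2.minAreaRect(P[m][:,:2].astype(np.float32)))
for n,r in {'jar':(183,218,218,254),'brass':(386,286,406,305),'dish':(448,286,474,314)}.items():
    uv,P,dep=reg(*r); h=P[:,2]>8; print(n,P[h].mean(0),np.percentile(P[:,2],95))
E
```

```text
table z 2.044102924122626
top78 pts 267 [478.29197435 212.98773378  76.07589666] [106.89986335 165.71205719  13.69652259]
divider rect (462.6282958984375, 212.38394165039062) (92.66891479492188, 169.2659149169922) 12.079124450683594
191
back rect (463.0793762207031, 211.37890625) (92.88593292236328, 171.65496826171875) 11.919492721557617
175 200 [618.66911038 -83.72560943 184.47638109] ((623.1555786132812, -81.72256469726562), (25.28807830810547, 161.40843200683594), 0.406063973903656)
110 214 [623.10608716 -81.78466138 121.48511928] ((628.8228149414062, -79.89180755615234), (162.0023193359375, 35.62696838378906), 89.26068878173828)
60 71 [628.33014452 -82.94130297  68.00476686] ((640.8038330078125, -79.48721313476562), (161.1796112060547, 61.30155944824219), 89.84770202636719)
-5 5476 [ 661.06837292 -101.22863284    2.71937785] ((661.1177368164062, -104.58657836914062), (173.0623779296875, 278.1988525390625), 0.8013033866882324)
jar [528.79477591 423.4275923   76.85588873] 74.93789870980653
brass [394.18534126 -52.656814    26.18117339] 23.14617691480505
dish [ 381.55050318 -211.65403388   51.38516847] 12.280611604149419
```

View pics/crop_s.png

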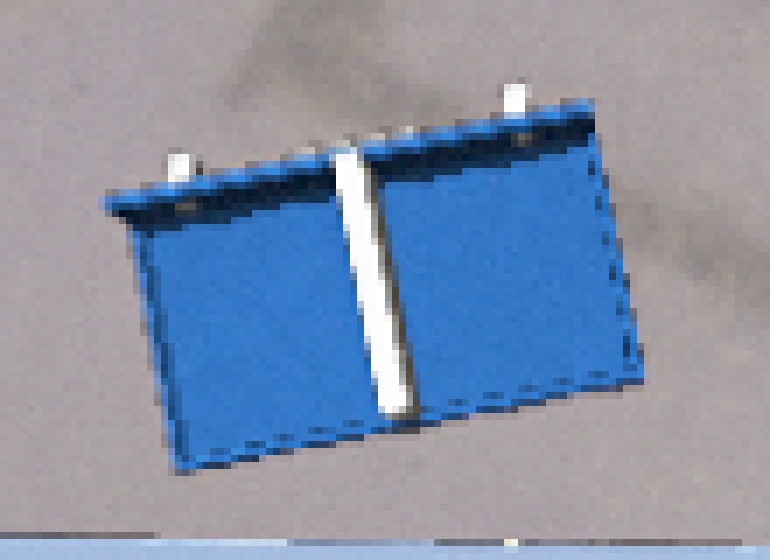

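View pics/crop_r.png

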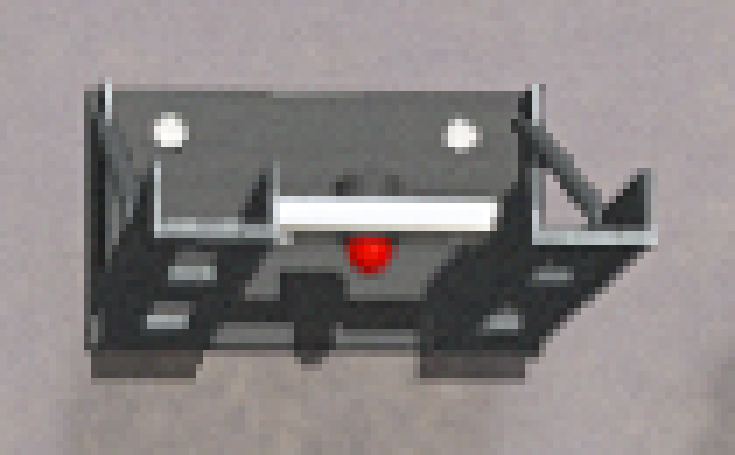

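View pics/crop_q.png

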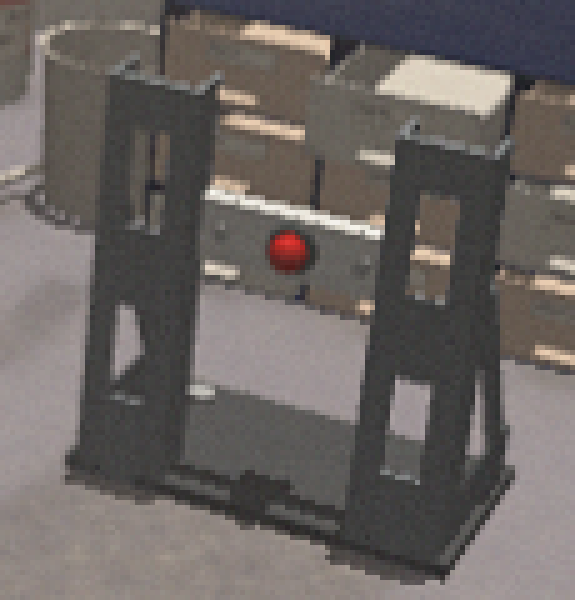

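```bash
cat > m.py <<'E'
from h import *
def C(x,y,n): # crop px centre -> full px
    o={'s':(235,225),'r':(360,160)}[n]; return (o[0]+x/7-.5,o[1]+y/7-.5)
E
python3 - <<'E'
from m import *
P=lambda n,x,y,h: plane('top','top0',[C(x,y,n)],h)[0].round(1)
a=P('s',346,150,78);b=P('s',397,413,78);print('div',a,b,np.linalg.norm(a-b),np.degrees(np.arctan2(*(a-b)[1::-1])))
a=P('s',105,193,70);b=P('s',592,101,70);print('back',a,b,np.linalg.norm(a-b),np.degrees(np.arctan2(-(b-a)[0],(b-a)[1]))) 
h1=P('s',180,155,48);h2=P('s',514,87,48);print('hooks end',h1,h2,np.linalg.norm(h1-h2),(h1+h2)/2)
L=[P('r',x,240,186) for x in(153,277)];R=[P('r',x,242,186) for x in(532,656)]
print('rack',L,R)
L=[P('r',x,y,0) for x,y in((91,377),(525,377))];print('base front',L)
print('nose',P('r',368,272,120))
# front face plane fit from depth, top
v,u=np.mgrid[160:225,360:465];uv=np.c_[u.ravel(),v.ravel()];Q,d=cloud('top','top0',uv)
for lo,hi in((60,110),(130,175)):
  for s,e in((-60,0),(-180,-100)):
    m=(Q[:,2]>lo)&(Q[:,2]<hi)&(Q[:,1]>s)&(Q[:,1]<e)&(Q[:,0]<630);print(lo,s,m.sum(),np.percentile(Q[m],[5,50,95],axis=0).round(1).tolist())
E
```

```text
div [506.2 219.7  78. ] [416.8 200.5  78. ] 91.43850392476901 12.121015452585755
back [491.3 303.3  70. ] [525.  136.1  70. ] 170.56239327589188 -168.60442367420023
hooks end [507.3 280.7  48. ] [532.6 163.9  48. ] 119.50870261198553 [519.95 222.3   48.  ]
rack [array([611.1,  -1.7, 186. ]), array([611.6, -40.8, 186. ])] [array([ 612.2, -121.8,  186. ]), array([ 612.9, -161.5,  186. ])]
base front [array([602.1,   1.1,   0. ]), array([ 604.1, -159.4,    0. ])]
nose [616.3 -80.9 120. ]
60 -60 68 [[612.1, -38.7, 67.5], [613.0, -12.9, 91.1], [625.6, -1.1, 104.5]]
60 -180 105 [[610.5, -158.9, 62.8], [611.6, -127.5, 89.6], [627.9, -118.5, 108.3]]
130 -60 84 [[612.4, -55.1, 133.9], [613.6, -22.1, 153.8], [629.2, -1.2, 169.9]]
130 -180 120 [[610.9, -159.4, 131.8], [612.9, -124.9, 151.1], [629.0, -108.3, 172.4]]
```

```bash
python3 -m crank '{"travel":[[1.0,-1.3,-0.3],[2,-2.6,-0.6],[3,-3.9,-0.9],[4,-5.2,-1.2],[5,-6.5,-1.5],[6,-7.8,-1.8],[7.27,-9.4,-2.3],[7.27,-9.4,-2.3],[7.27,-9.4,-2.3],[7.27,-9.4,-2.3]],"yaw":[1,2,3,4,5,6,6.42,6.42,6.42,6.42],"claw":[60,60,60,60,60,60,60,60,60,60]}' 60
python3 - <<'E'
from h import *
o=monitor.get_obs();print(o['clock'],o['position'],np.array(o['orientation']).round(4).tolist(),o['contact_force'],o['gripper_width'])
snap('wrist','w1');snap('top','t1')
E
```

```text
clock: 1.15
position: [463.0, 210.6, 162.2]
orientation: [[-0.208, 0.978, -0.001], [0.978, 0.208, 0.0], [0.001, -0.001, -1.0]]
contact_force: [-0.3, -0.1, -0.6]
gripper_width: 0.702
1.15 [462.97951709 210.60261782 162.19883603] [[-0.2078, 0.9782, -0.0011], [0.9782, 0.2078, 0.0004], [0.0006, -0.001, -1.0]] [-0.25787385 -0.13450534 -0.62125935] 0.7018665866650574
```

View pics/w1.png

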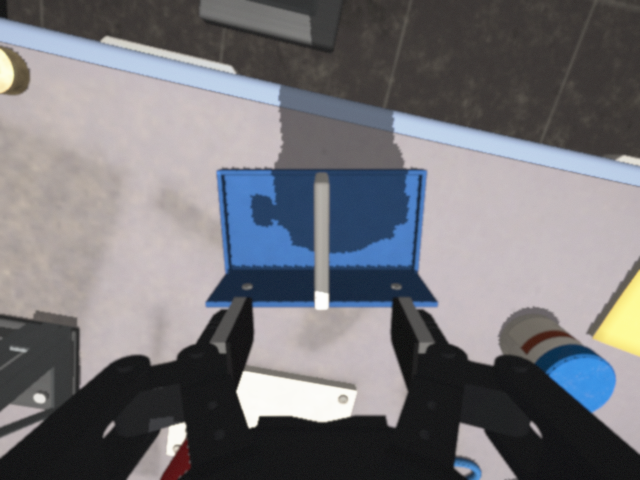

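```bash
python3 - <<'E'
from h import *
a,b=plane('wrist','w1',[(321,174),(321.5,308)],78);print(a,b,np.linalg.norm(a-b))
u=np.array([.978,.208]);print('along,lat rel tcp',[( (p[:2]-[463,210.6])@u,(p[:2]-[463,210.6])@[-u[1],u[0]]) for p in(a,b)])
c=plane('wrist','w1',[(207,305),(436,305)],70);print(c,np.linalg.norm(c[0]-c[1]))
E
```

```text
[412.48187042 198.88990363  78.        ] [504.60304903 218.77024036  78.        ] 94.24191920814575
along,lat rel tcp [(np.float64(-51.84243076920047), np.float64(-0.9447032941386075)), (np.float64(42.387191946132695), np.float64(-0.6629391233228641))]
[[523.66444765 136.72684542  70.        ]
 [488.67671067 301.49930325  70.        ]] 168.4461474748208
```

The wrist view shows the divider at (321,174)–(321,308). It is in line with the jaws to within 1 mm and measures 94 mm long. Descend and grasp.

```bash
python3 -m crank '{"travel":[[-0.04,-0.03,-1.3],[-0.04,-0.03,-2.6],[-0.04,-0.03,-3.5],[-0.04,-0.03,-3.83],[-0.04,-0.03,-3.83],[-0.04,-0.03,-3.83]],"yaw":[0,0,0,0,0,0],"claw":[60,60,60,60,60,60]}'
python3 -m crank '{"travel":[[0,0,0],[0,0,0],[0,0,0],[0,0,0],[0,0,0],[0,0,0],[0,0,0],[0,0,0]],"yaw":[0,0,0,0,0,0,0,0],"claw":[0,0,0,0,0,0,0,0]}' 80
python3 -m crank '{"travel":[[0,0,0.3],[0,0,0.6],[0,0,0.6]],"yaw":[0,0,0],"claw":[0,0,0]}'
```

```text
clock: 1.85
position: [463.1, 210.2, 48.6]
orientation: [[-0.209, 0.978, 0.002], [0.978, 0.209, 0.001], [0.0, 0.002, -1.0]]
contact_force: [0.7, 0.6, 1.2]
gripper_width: 0.701
clock: 2.65
position: [463.1, 209.5, 48.3]
orientation: [[-0.208, 0.978, 0.001], [0.978, 0.208, 0.001], [0.0, 0.002, -1.0]]
contact_force: [-2.2, 0.3, 6.4]
gripper_width: 0.095
clock: 2.95
position: [463.4, 209.5, 66.7]
orientation: [[-0.208, 0.978, 0.002], [0.978, 0.208, 0.001], [0.0, 0.002, -1.0]]
contact_force: [0.2, -0.3, -2.8]
gripper_width: 0.103
```

```bash
python3 -m crank '{"travel":[[0,0,1],[0,-0.3,2],[0.2,-1.3,3],[0.4,-2.6,3.05],[0.6,-3.9,3.05],[0.8,-5.2,3.05],[1.0,-6.5,3.05],[1.3,-7.8,3.05],[1.5,-9,3.05],[1.5,-9.7,3.05]],"yaw":[0,0,-0.5,-1,-1.5,-1.9,-1.9,-1.9,-1.9,-1.9],"claw":[0,0,0,0,0,0,0,0,0,0]}'
python3 -m crank '{"travel":[[0,0,0],[0,0,0],[0,0,0]],"yaw":[0,0,0],"claw":[0,0,0]}'
python3 - <<'E'
from h import *
snap('wrist','w2');snap('top','t2');snap('scene','s2')
p=np.load('pics/t2.npz')['p'];cv2.imwrite('pics/t2c.png',cv2.resize(p[165:265,355:465,::-1],None,fx=6,fy=6,interpolation=cv2.INTER_NEAREST))
E
```

```text
clock: 3.95
position: [508.1, -84.6, 156.9]
orientation: [[-0.008, 1.0, 0.001], [1.0, 0.008, -0.001], [-0.001, 0.001, -1.0]]
contact_force: [0.2, 0.2, -3.5]
gripper_width: 0.101
clock: 4.25
position: [507.0, -80.8, 156.7]
orientation: [[-0.011, 1.0, -0.001], [1.0, 0.011, 0.001], [0.001, -0.001, -1.0]]
contact_force: [-0.1, 0.8, -2.3]
gripper_width: 0.1
```

View pics/w2.png

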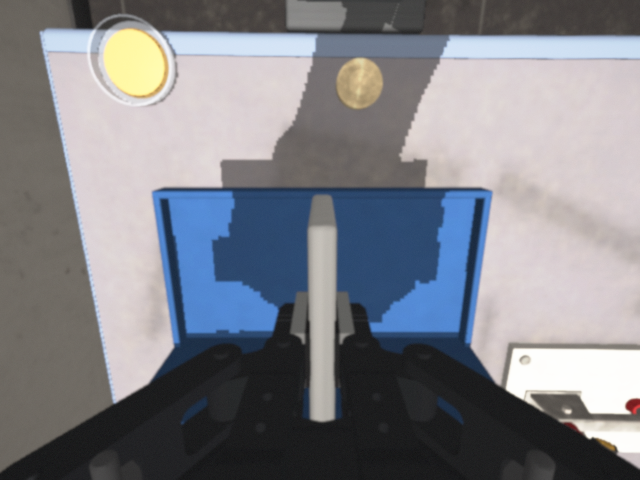

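View pics/t2c.png

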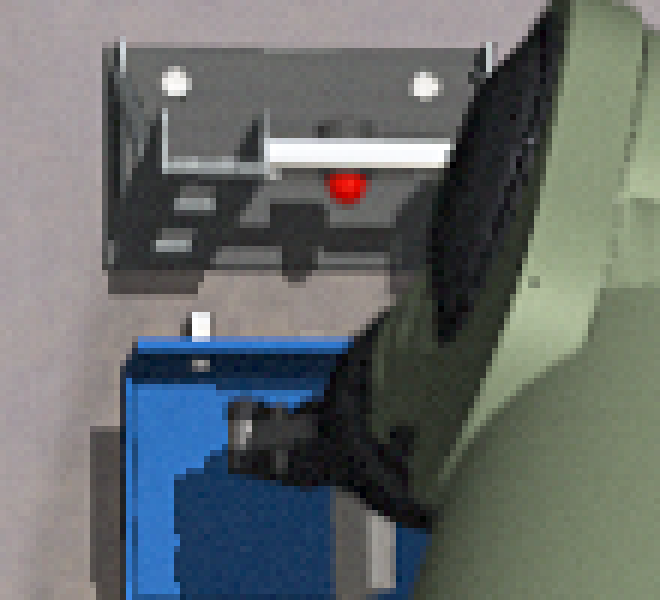

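View pics/s2.png

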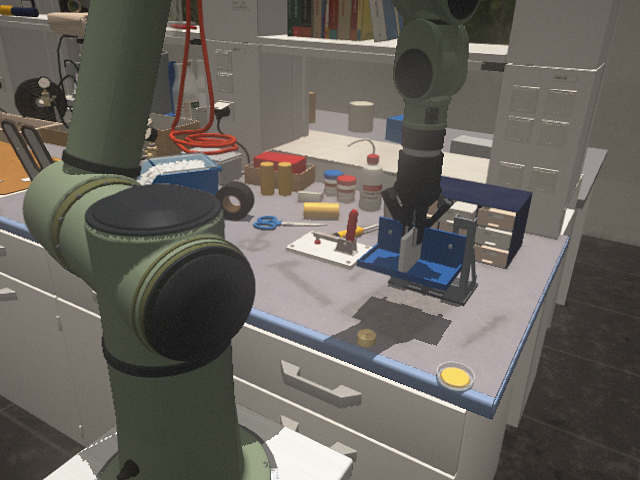

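```bash
python3 - <<'E'
from h import *
F=lambda x,y:(355+x/6-.5,165+y/6-.5)
# underside z ~ tcp z -48.3
z0=157-48.3
print('hook end L (x rear,y ctr)',plane('top','t2',[F(202,312)],z0+48)[0].round(1))
print('back top edge L corner, mid',plane('top','t2',[F(135,340),F(320,340)],z0+70).round(1).tolist())
print('divider f/r wrist',plane('wrist','w2',[(322,197),(322,421)],z0+78).round(1).tolist())
print('front floor corners wrist',plane('wrist','w2',[(153,190),(491,190)],z0).round(1).tolist())
print('slot R.. rack L front top',plane('top','t2',[F(163,174),F(268,174)],186).round(1).tolist())
for q in [(322,260),(322,330)]: print(cloud('wrist','w2',[q])[0].round(1))
Q=cloud('top','t2',[(374,231),(380,240)])[0];print('',Q.round(1))
E
```

```text
hook end L (x rear,y ctr) [565.9 -20.  156.7]
back top edge L corner, mid [[551.2, 7.4, 178.7], [552.0, -60.6, 178.7]]
divider f/r wrist [[451.1, -81.8, 186.7], [539.8, -80.8, 186.7]]
front floor corners wrist [[461.4, -172.8, 108.7], [459.3, 9.4, 108.7]]
slot R.. rack L front top [[611.7, -2.4, 186.0], [612.3, -41.1, 186.0]]
[[473.  -81.6 185.7]]
[[500.3 -81.3 185.1]]
 [[556.1  -2.5   1.6]
 [518.3  -6.  113. ]]
```

```bash
python3 -m crank '{"travel":[[0.2,-0.04,0.06],[0.5,-0.04,0.06],[0.8,-0.04,0.06],[1.1,-0.04,0.06],[1.35,-0.04,0.06],[1.5,-0.04,0.06],[1.6,-0.04,0.06],[1.6,-0.04,0.06],[1.6,-0.04,0.06]],"yaw":[0,0,0,0,0,0,0,0,0],"claw":[0,0,0,0,0,0,0,0,0]}'
python3 - <<'E'
from h import *
snap('wrist','w3');snap('top','t3');snap('scene','s3')
p=np.load('pics/t3.npz')['p'];q=np.load('pics/s3.npz')['p']
a=cv2.resize(p[165:265,355:465,::-1],None,fx=5,fy=5,interpolation=cv2.INTER_NEAREST)
b=cv2.resize(q[190:310,370:490,::-1],(500,500),interpolation=cv2.INTER_NEAREST)
cv2.imwrite('pics/c3.png',cv2.resize(np.hstack([a[:,:400],b[:,:400]]),(800,500)))
E
```

```text
clock: 5.3
position: [555.1, -82.9, 158.5]
orientation: [[-0.01, 1.0, -0.001], [1.0, 0.01, 0.0], [0.0, -0.001, -1.0]]
contact_force: [0.0, -0.4, -2.0]
gripper_width: 0.102
```

View pics/c3.png

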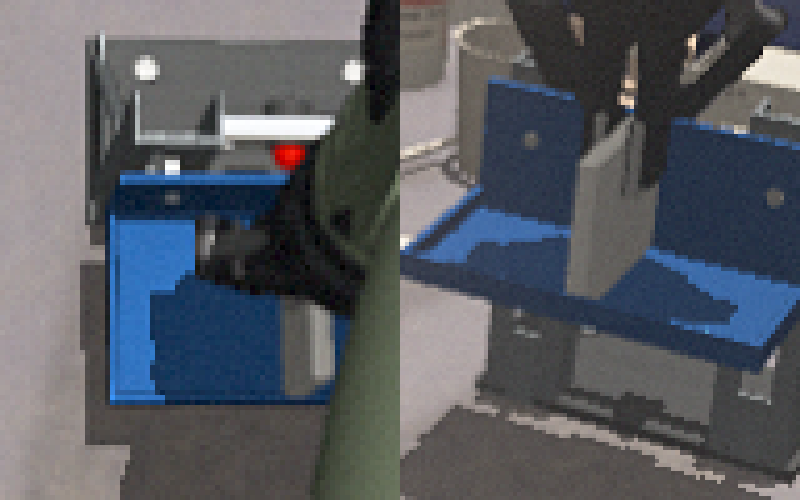

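```bash
python3 - <<'E'
from h import *
F=lambda x,y:(355+x/5-.5,165+y/5-.5)
print(plane('top','t3',[F(165,160),F(181,160)],158).round(1).tolist(),plane('top','t3',[F(136,145),F(222,145)],186).round(1).tolist(),plane('top','t3',[F(140,174)],180).round(1))
E
python3 -m crank '{"travel":[[0.1,0,0],[0.2,0,0],[0.3,0,0],[0.36,0,0],[0.36,0,0]],"yaw":[0,0,0,0,0],"claw":[0,0,0,0,0]}'
```

```text
[[611.4, -18.6, 158.0], [611.5, -25.9, 158.0]] [[611.7, -2.5, 186.0], [612.3, -40.5, 186.0]] [[600.1  -4.8 180. ]]
clock: 5.95
position: [565.6, -82.9, 158.3]
orientation: [[-0.01, 1.0, -0.002], [1.0, 0.01, -0.0], [-0.0, -0.002, -1.0]]
contact_force: [-3.3, -0.6, -1.0]
gripper_width: 0.1
```

Hook centre is at y=-22.2 and the slot centre at -21.5. Contact came at the depth expected for the back face (about 611). I now lower the shelf while watching force.

```bash
python3 -m crank '{"travel":[[0,0.02,-0.1],[0,0.02,-0.2],[0,0.02,-0.3],[0,0.02,-0.3]],"yaw":[0,0,0,0],"claw":[0,0,0,0]}'
python3 -m crank '{"travel":[[0,0,-0.06],[0,0,-0.12],[0,0,-0.12]],"yaw":[0,0,0],"claw":[0,0,0]}'
```

```text
clock: 6.35
position: [565.6, -82.2, 148.9]
orientation: [[-0.01, 1.0, -0.001], [1.0, 0.01, 0.0], [0.0, -0.001, -1.0]]
contact_force: [-2.7, -0.1, -2.8]
gripper_width: 0.104
clock: 6.65
position: [565.5, -82.5, 146.6]
orientation: [[-0.011, 1.0, -0.001], [1.0, 0.011, -0.001], [-0.001, -0.001, -1.0]]
contact_force: [-6.8, -1.2, 1.3]
gripper_width: 0.101
```

```bash
python3 - <<'E'
from h import *
snap('top','t4');snap('scene','s4')
p=np.load('pics/t4.npz')['p'];q=np.load('pics/s4.npz')['p']
a=cv2.resize(p[165:265,355:465,::-1],None,fx=5,fy=5,interpolation=cv2.INTER_NEAREST)
b=cv2.resize(q[190:310,370:490,::-1],(500,500),interpolation=cv2.INTER_NEAREST)
cv2.imwrite('pics/c4.png',np.hstack([a[:,:400],b[:,:400]]))
E
```

```text
(no output)
```

View pics/c4.png

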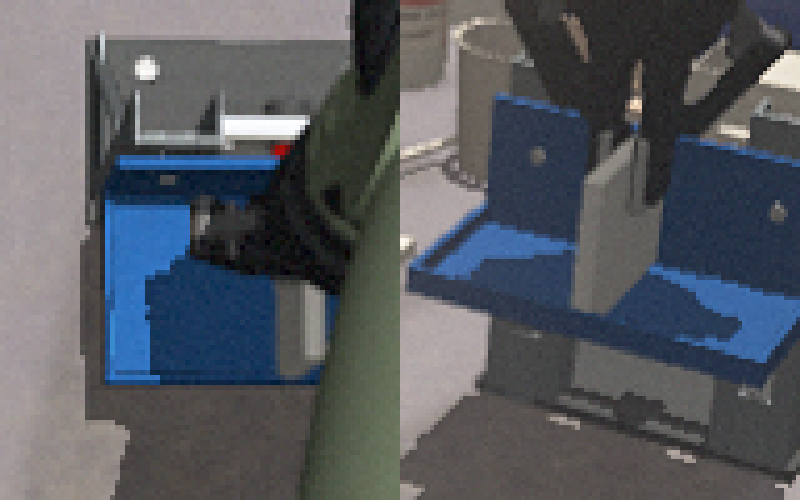

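Contact with the catch occurred at the expected height (about 17 mm above the seat). Release, rise and shut the fingers.

```bash
python3 -m crank '{"travel":[[0,0,0],[0,0,0],[0,0,0],[0,0,0],[0,0,0.5],[0,0,1.2],[0,0,1.8],[0,0,1.8]],"yaw":[0,0,0,0,0,0,0,0],"claw":[30,30,30,30,30,30,30,30]}'
python3 -m crank '{"travel":[[0.2,0,0],[0.5,0,0],[0.67,0,0],[0.67,0,0],[0.67,0,0],[0.67,0,0],[0.67,0,0]],"yaw":[0,0,0,0,0,0,0],"claw":[0,0,0,0,0,0,0]}'
python3 - <<'E'
from h import *
snap('wrist','w5');snap('top','t5');snap('scene','s5')
q=np.load('pics/s5.npz')['p']
b=cv2.resize(q[190:310,370:490,::-1],(500,500),interpolation=cv2.INTER_NEAREST)
cv2.imwrite('pics/c5.png',b)
E
```

```text
clock: 7.55
position: [568.3, -82.8, 202.8]
orientation: [[-0.011, 1.0, 0.005], [1.0, 0.011, -0.001], [-0.001, 0.005, -1.0]]
contact_force: [0.7, -0.7, -1.6]
gripper_width: 0.35
clock: 8.25
position: [586.1, -82.3, 199.9]
orientation: [[-0.01, 1.0, -0.0], [1.0, 0.01, 0.0], [0.0, -0.0, -1.0]]
contact_force: [0.2, -0.3, 0.4]
gripper_width: 0.001
```

View pics/c5.png

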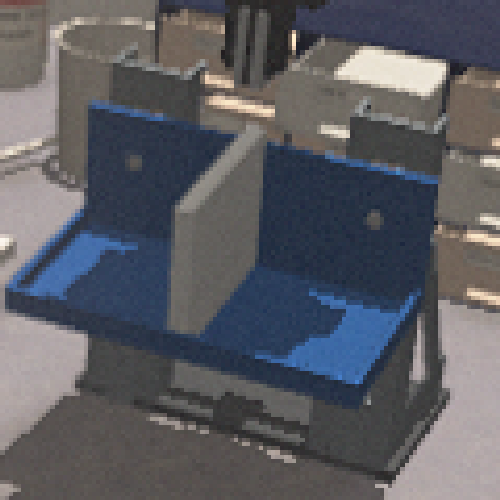

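View pics/w5.png

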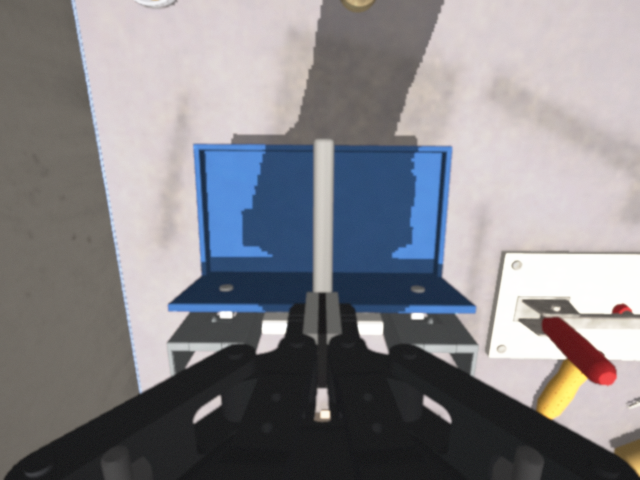

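The shelf hangs on its hooks with both necks through the slots (wrist pixels (226,315) and (418,315)). Press down on the divider.

```bash
python3 -m crank '{"travel":[[0,0.02,-0.3],[0,0.02,-0.6],[0,0.02,-0.75],[0,0.02,-0.75]],"yaw":[0,0,0,0],"claw":[0,0,0,0]}'
python3 -m crank '{"travel":[[0,0,-0.05],[0,0,-0.1],[0,0,-0.15],[0,0,-0.2],[0,0,-0.2]],"yaw":[0,0,0,0,0],"claw":[0,0,0,0,0]}'
```

```text
clock: 8.8
position: [585.5, -81.5, 176.2]
orientation: [[-0.011, 1.0, -0.002], [1.0, 0.011, 0.001], [0.001, -0.002, -1.0]]
contact_force: [-0.5, -0.5, -0.4]
gripper_width: -0.002
clock: 9.3
position: [586.6, -81.9, 172.4]
orientation: [[-0.011, 1.0, 0.001], [1.0, 0.011, -0.001], [-0.001, 0.001, -1.0]]
contact_force: [-1.9, 0.5, 4.0]
gripper_width: -0.003
```

```bash
python3 -m crank '{"travel":[[0,0,-0.05],[0,0,-0.1],[0,0,-0.1]],"yaw":[0,0,0],"claw":[0,0,0]}'
python3 -m crank '{"travel":[[0,0,-0.05],[0,0,-0.1],[0,0,-0.1]],"yaw":[0,0,0],"claw":[0,0,0]}'
python3 -m crank '{"travel":[[0,0,-0.05],[0,0,-0.1],[0,0,-0.1]],"yaw":[0,0,0],"claw":[0,0,0]}'
```

```text
clock: 9.6
position: [587.2, -82.1, 170.0]
orientation: [[-0.01, 1.0, 0.003], [1.0, 0.01, -0.001], [-0.001, 0.003, -1.0]]
contact_force: [-0.8, 0.7, 5.2]
gripper_width: 0.002
clock: 9.9
position: [587.8, -82.1, 167.2]
orientation: [[-0.011, 1.0, 0.004], [1.0, 0.011, -0.001], [-0.001, 0.004, -1.0]]
contact_force: [0.0, -0.8, 5.6]
gripper_width: -0.003
clock: 10.2
position: [588.4, -82.2, 164.3]
orientation: [[-0.011, 1.0, 0.005], [1.0, 0.011, -0.001], [-0.001, 0.005, -1.0]]
contact_force: [2.0, -0.7, 4.7]
gripper_width: 0.0
```

```bash
python3 -m crank '{"travel":[[0,0,-0.07],[0,0,-0.13],[0,0,-0.13]],"yaw":[0,0,0],"claw":[0,0,0]}'
python3 -m crank '{"travel":[[0,0,-0.05],[0,0,-0.1],[0,0,-0.1]],"yaw":[0,0,0],"claw":[0,0,0]}'
python3 -m crank '{"travel":[[0,0,-0.05],[0,0,-0.1],[0,0,-0.1]],"yaw":[0,0,0],"claw":[0,0,0]}'
```

```text
clock: 10.5
position: [588.5, -82.1, 160.1]
orientation: [[-0.011, 1.0, 0.005], [1.0, 0.011, -0.001], [-0.001, 0.005, -1.0]]
contact_force: [2.9, -1.3, 3.9]
gripper_width: 0.002
clock: 10.8
position: [588.8, -82.2, 157.2]
orientation: [[-0.011, 1.0, 0.005], [1.0, 0.011, -0.001], [-0.001, 0.005, -1.0]]
contact_force: [4.1, -0.2, 4.9]
gripper_width: 0.003
clock: 11.1
position: [589.0, -82.2, 156.5]
orientation: [[-0.011, 1.0, 0.007], [1.0, 0.011, -0.001], [-0.001, 0.007, -1.0]]
contact_force: [-0.9, 0.8, 18.8]
gripper_width: -0.001
```

Force rose sharply to 19 N at z≈156.5, so the shelf is at its stop. I back off and check.

```bash
python3 -m crank '{"travel":[[0,0,0.2],[-0.2,0,1],[-0.6,0,2],[-1,0,3],[-1.5,0,4],[-2,0,4],[-3,0,4],[-4,0,4],[-4,0,4]],"yaw":[0,0,0,0,0,0,0,0,0],"claw":[0,0,0,0,0,0,0,0,0]}'
python3 - <<'E'
from h import *
snap('wrist','w6');snap('top','t6');snap('scene','s6')
p=np.load('pics/t6.npz')['p'];q=np.load('pics/s6.npz')['p']
a=cv2.resize(p[165:265,355:465,::-1],None,fx=5,fy=5,interpolation=cv2.INTER_NEAREST)
b=cv2.resize(q[190:310,370:490,::-1],(500,500),interpolation=cv2.INTER_NEAREST)
cv2.imwrite('pics/c6.png',np.hstack([a[:,:400],b[:,:400]]))
E
```

```text
clock: 12.0
position: [462.3, -81.0, 272.1]
orientation: [[-0.01, 1.0, -0.004], [1.0, 0.01, 0.001], [0.001, -0.004, -1.0]]
contact_force: [0.4, -1.1, 0.6]
gripper_width: 0.001
```

View pics/c6.png

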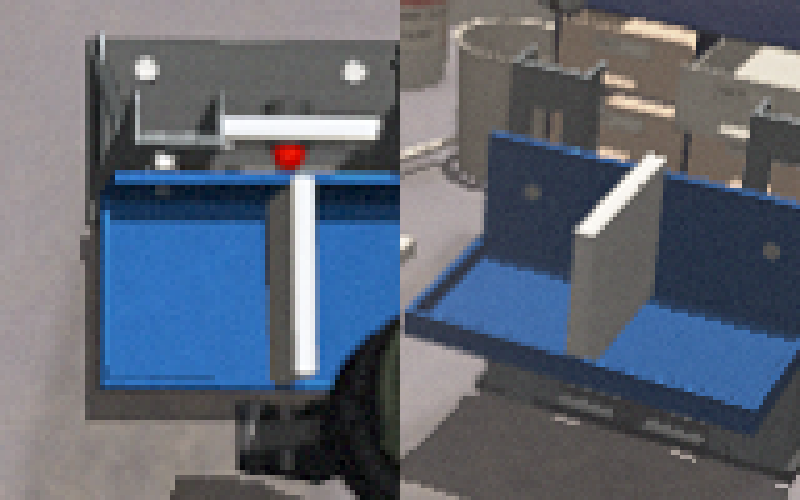

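View pics/w6.png

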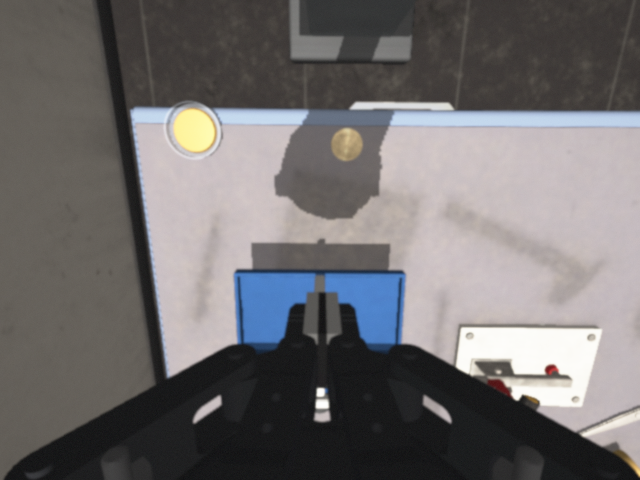

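```bash
python3 - <<'E'
from h import *
F=lambda x,y:(355+x/5-.5,165+y/5-.5)
z=np.load('pics/t6.npz');p=z['p'].astype(int);p0=np.load('pics/top0.npz')['p'].astype(int)
for n,q in(('before',p0),('now',p)):
    m=(q[:,:,0]>150)&(q[:,:,1]<60)&(q[:,:,2]<60); m[:185]=0;m[206:]=0;m[:,:405]=0;m[:,420:]=0
    v,u=np.nonzero(m);print(n,'nose px',len(v),u.mean(),v.mean(),v.max())
v,u=np.mgrid[200:241,414:418];Q,d=cloud('top','t6',np.c_[u.ravel(),v.ravel()])
for s,e in((515,540),(540,570),(570,600),(600,615)):
    m=(Q[:,0]>s)&(Q[:,0]<e);print(s,m.sum(),np.median(Q[m],axis=0).round(1))
a,b=plane('top','t6',[F(303,175),F(306,375)],158);print('div',a,b,a-b)
v,u=np.mgrid[208:238,377:405];Q,d=cloud('top','t6',np.c_[u.ravel(),v.ravel()]);A=np.c_[Q[:,:2],np.ones(len(Q))];m=(Q[:,2]>75)&(Q[:,2]<95);print('floor',m.sum(),np.median(Q[m,2]),np.linalg.lstsq(A[m],Q[m,2],rcond=None)[0])
print('back corner',plane('top','t6',[F(115,171)],150))
for n,r in {'jar':(183,218,218,254),'brass':(386,286,406,305),'dish':(448,286,474,314)}.items():
    print(n,np.abs(p-p0)[r[1]:r[3],r[0]:r[2]].mean())
E
```

```text
before nose px 22 412.5 195.72727272727272 198
now nose px 20 412.5 195.5 197
515 48 [526.3 -82.7 153.6]
540 53 [554.  -80.9 155.9]
570 53 [584.5 -82.8 156.5]
600 10 [602.3 -82.3 156.6]
div [605.39032057 -81.15115182 158.        ] [514.32484098 -81.22575057 158.        ] [9.10654796e+01 7.45987544e-02 0.00000000e+00]
floor 836 82.05077842905052 [5.66404106e-02 4.54607510e-03 5.02938619e+01]
back corner [[607.83141671   3.18248591 150.        ]]
jar 7.625132275132275
brass 87.95964912280702
dish 65.01053113553114
```

```bash
python3 - <<'E'
from h import *
v,u=np.mgrid[246:286,262:322];Q,d=cloud('top','top0',np.c_[u.ravel(),v.ravel()])
m=(Q[:,2]>-3)&(Q[:,2]<12)&(Q[:,0]<495)&(Q[:,0]>430);A=np.c_[Q[:,:2],np.ones(len(Q))]
print('base floor',m.sum(),np.median(Q[m,2]),np.linalg.lstsq(A[m],Q[m,2],rcond=None)[0])
d0=np.array([[286+ .0,255],[288,265],[290,278]]);print(cloud('top','top0',d0)[0].round(1))
print('brass,dish',plane('wrist','w6',[(347,144)],23),plane('wrist','w6',[(194,130)],6))
print(plane('top','top0',[(395.5,295)],23),plane('top','top0',[(460.5,299.5)],6))
# scene camera: divider top line tilt
P=cloud('scene','s6',[(370+652*1-400+0-0,0)])if 0 else None
q=np.load('pics/s6.npz')['p'].astype(int)
m=np.zeros((480,640),bool);m[225:250,408:436]=1
m&=(q.min(2)>170);v,u=np.nonzero(m);Q,d=cloud('scene','s6',np.c_[u,v]);print(len(v));k=(abs(Q[:,1]+81)<15);Q=Q[k];print(len(Q),Q[Q[:,0].argsort()][::max(1,len(Q)//8)].round(1))
E
```

```text
base floor 1370 4.67919882561057 [ 1.55698683e-03 -1.29918326e-03  4.21379952e+00]
[[484.5 214.2  78.1]
 [460.7 209.1  76.9]
 [429.8 203.6  78.6]]
brass,dish [[394.50857028 -54.93732692  23.        ]] [[ 381.84248199 -222.98671832    6.        ]]
[[393.44494367 -53.88339853  23.        ]] [[ 383.37108842 -221.38691749    6.        ]]
116
99 [[513.6 -80.6 153.7]
 [523.6 -88.3 153.9]
 [535.2 -83.6 154.3]
 [546.1 -81.2 155.7]
 [558.4 -82.4 155.6]
 [568.6 -84.4 156.5]
 [582.4 -81.  156.9]
 [595.2 -86.4 157.9]
 [604.8 -71.5 146.4]]
```

The shelf is home: its underside is about 80 mm up at the back, and it droops about 0.05 rad at the front, which fits the hook play and stays under 0.1. The nose is back at its starting pixel and the bystanders have not moved. I hand the job in.

```bash
python3 -c "
from cell import order,monitor
print(monitor.get_obs()['clock']);print(order.job_done())"
```

```text
12.15
the job is handed in; nothing more can be done
None
```

The shelf is hanging on the upper slots, pushed home under the spring catch and released. I handed the job in at 12.15 s of the 51 s allowed. I gripped the divider, put both hooks through, lowered the shelf onto the catch and let go. Then I pushed down on the press point with shut fingers until it reached its stop.

**Last checks before handing in:**
- **Height:** the underside at the back is about 80 mm up, which matches the seat.
- **Sideways and front-to-back:** it sits within about 1 mm sideways, and the back edge is within a few mm of the rack plane. Yaw is within about 1°.
- **Catch:** the red nose is back at its starting position in the top view, within 0.2 pixel (about 0.5 mm), so it has snapped out.
- **Bystanders:** the brass weight and dish measure within about 2 mm of where they started, which is the calibration error. The jar looks unchanged in the top view.
- **Robot:** it is clear of everything.

**What was not ideal:**
- **Droop:** the shelf hangs about 0.05 rad front-down. The play in the hooks would explain this, and it is under the 0.1 rad limit.
- **Push force:** it read 18.8 N when the shelf reached its stop, slightly over the 16 N you named as harmless. I saw no ill effect.
- **Image comparison:** the top-view pixel differences for the weight and dish were large, probably the arm and its shadow. For those two I relied on their measured positions from the wrist camera instead.

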